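Swing a heat-sink bar onto a transistor row

TASK

Fit the finned heat-sink bar to the power board in the assembly jig: lay it gently on the jig's free side at a slant of some 20 degrees to the jig, slide its forked end under the head of the pivot post until the fork is fully home, then swing the bar about the post, flat face towards the transistors, until the spring catch snaps out fully behind its free end and the bar lies straight along the row. Feel your way, because the board carrier may be clamped some millimetres off and askew, and the transistors stand on thin springy leads: never push them back by more than about 2 mm, stop as soon as the catch is in, and never press on the jig with more than about 20 N. Let go of the bar and leave the other things on the bench where they are.

Things in the scene. Friction and masses are not known exactly. Their poses are not given: they have to be found in the camera images.
- jig: Assembly jig, fixed: dark steel base plate 290 (x) x 370 (y) x 10 mm, origin at the centre of its underside, z up. On it an aluminium board carrier plate 238 x 326 mm (top 16 mm above the origin), clamped by two knobs up to 5 mm off to -x or +x and swivelled up to 0.09 rad (5 degrees) either way about the pivot post. NEITHER IS MEASURED. At -x of post and catch the plate is free to lay the bar on.
- post_mark (a point): Mark on the base, jig x 0, y 111, z 16 mm (carrier top): the pivot post's axis if the carrier sits at the middle (true post: up to 5 mm off along jig x, y exact). Post: 8 mm steel shoulder, head 20 mm in diameter, its underside 10.5 mm and top 15.5 mm above the carrier. The bar comes to it from -x, -y, slanting.
- row_mark (a point): Mark on the base, jig x 11, y 0, z 36 mm: middle of the tabs of the row of five transistors if the carrier sits at the middle, straight (shifts and swivels with it). Row 110 mm long in y (pitch 25 mm), tabs facing -x, 12 to 27 mm above the carrier; its leads give way to +x at 4 N per mm, 6 mm at most. Green board behind: jig x 19 to 120, y -68 to 75 mm, parts up to 38 mm above the carrier.
- catch_mark (a point): Mark on the base, jig x -12, y -90, z 31 mm: tip of the spring catch's brass nose if the carrier sits at the middle, straight (shifts and swivels with it). The nose, 18 mm tall, comes to +y out of a blue bracket (jig x -44 to -2, y -149 to -119 mm, 30 mm high), 5 mm into the path of the bar's free end. Its back is square, facing +x; its ramp runs from the tip 27 mm to -x and 8 mm to -y.
- bar: Heat-sink bar, loose, 0.18 to 0.29 kg, starts on the mat: aluminium, 24 (x) x 190 (y) x 30 mm (z), flat face +x, fins -x. Origin: centre of the finned part's underside, z up. Free end at y -95; at +y a fork lug, 6 mm thick, 34 mm long, 33 mm wide: slot 11 mm wide, flared mouth. Fitted, it lies along the carrier: origin at x 0, y 0, the row pressed back 1 mm.
- bar_mid (a point): Centre of the bar's finned part, 15 mm above its underside; axes as the bar's. A grasp across its 24 mm from above holds it near its centre of mass.
- bar_slot (a point): Where the post's axis lies when the fork is home: in the slot, 111 mm to +y of the bar's middle, 3 mm above the underside (the slot's bottom is 4 mm closer to the middle, the mouth 18 mm farther out, 24 mm wide). Fork fully home on the post: this point at jig y 111 mm, z 19 mm.
- catch (a joint): Spring catch: how far the brass nose is pressed back into its bracket, m. 0: fully out (at rest, and when snapped in behind the bar); 0.005 while the bar's end rides over it; 0.011 at most. Spring 1.5 N at 0, 0.15 N more per mm. It snaps in when the bar is pushed about 0.5 mm past its fitted place, which takes some 4 to 7 N on the bar near its free end (the ramp before it 2 to 7 N).
- row (a joint): Transistor row: how far the row is pressed back (to +x) on its springy leads, m, 4 N per mm. 0 untouched; about 0.001 behind the fitted bar; about 0.0015 is needed for the catch to snap in; beyond 0.0026 (10 N) the leads are bent for good.
- spool: Bystander: solder spool, 54 mm across, 45 mm high; origin at the centre of its underside.
- fluxjar: Bystander: small amber flux jar, 44 mm across, 55 mm high; origin at the centre of its underside.
- encoder: Bystander: bare rotary encoder on a 50 mm square green board, silver can, 48 mm high; origin at the centre of its underside.
- offcut: Bystander: short offcut of the same finned bar, 45 x 24 x 30 mm; origin at the centre of its underside.
- potmodule: Bystander: blue 42 mm square module with a black round knob, 28 mm high; origin at the centre of its underside.
- meter: Bystander: yellow multimeter lying flat, 150 x 78 x 44 mm; origin at the centre of its underside.
- driver: Bystander: red-handled screwdriver lying on the mat; origin at the centre of its underside.
There are look-alikes about, which are no part of the job. Leave any purple look-alike of the bar alone.

How it is judged (in metres and radians):
On the way:
1. the bar lies flat on the jig with its fork fully home on the pivot post while it still slants at least 0.15 rad (9 degrees) away from the row (y of bar_slot in the frame of jig between 0.1085 and 0.1135 m and x of bar_slot in the frame of jig between -0.009 and 0.009 m and z of bar_slot in the frame of jig below 0.022 m and angle between the y axis of bar and the y axis of jig, either way round above 0.15 rad), for 0.2 s.
At the end, for the whole second after the job is handed in: The bar lies flat and still on the carrier, fork home on the post within 2.5 mm, in line with the row (within 0.13 rad of the jig's y axis, which covers the carrier's swivel), held against the transistors (row pressed back over 0.3 mm) by the catch, which is out to within 1.5 mm (y of bar_slot in the frame of jig between 0.1085 and 0.1135 m and x of bar_slot in the frame of jig between -0.009 and 0.009 m and z of bar_slot in the frame of jig below 0.022 m and angle between the y axis of bar and the y axis of jig, either way round below 0.13 rad and value of joint catch below 0.0015 m and value of joint row above 0.0003 m and z of bar_mid in the frame of jig below 0.034 m and x of bar_mid in the frame of jig between -0.019 and 0.019 m and angle between bar's own z axis and vertical below 0.06 rad and linear speed of bar below 0.01 m/s); the robot touches nothing.
It fails at once if the transistors pushed back by more than 2.6 mm (leads bent) (value of joint row above 0.0026 m).
It fails at once if the bar pressed on the jig (plate, post, transistors or catch) with more than 40 N (contact force between bar and jig above 40 N).
It fails at once if the hand pressed on the jig with more than 40 N (contact force between the arm and jig above 40 N).
It fails at once if a bystander on the bench moved by more than 20 mm (distance of any of spool, fluxjar, encoder, offcut, potmodule, meter, driver from where it was at the start of the episode above 0.02 m).
It also fails if it takes over 72 s, if anything falls off the work surface, if the arm or the gripper's body presses on something with over 40 N, if the wrist force passes 120 N, or if a joint passes its speed limit or range.

ROBOT

A 6-joint arm with a two-finger parallel gripper is mounted at the origin on the work surface. World frame = base frame: x ahead of the robot, y to its left, z up, the work surface at z = 0. Lengths are in mm, angles in rad, forces in N, time in s.
With the tool pointing down it reaches from about 275 to 850 mm from the base axis. Payload 5.2 kg.
Tool frame: the origin (TCP) lies midway between the tips of the shut fingers; the grasp point (between the pads) lies 19 mm behind it; z points along the fingers, y is the line along which they close (so a half turn about z gives the same grasp; the last joint's range is limited). The gripper opens to 85 mm and grips with 20 to 120 N. Pads are 22 mm wide; open, the fingers measure 114 mm over their backs; the gripper's body (76 mm by 85 mm) begins 54 mm behind the grasp point. The pads swing forward as they close: fully open they stand 13 mm farther back than shut.
Start: joints at [-1.401, 0.259, 1.535, -0, 1.348, -0.203], TCP at [200.344, -512.218, 231.31] pointing down, gripper open.
Joint ranges: [-3.14, 3.14], [-0.91, 2.08], [0.19, 2.58], [-1.22, 4.36], [0.22, 2.71], [-3.12, 3.12]. Speed limits (rad/s): [2.57, 2.57, 3.14, 3.14, 3.14, 3.14].

INTERFACE

Orientations are given as a unit quaternion [x, y, z, w].
In Python, from rig import manip gives the robot as it stands. The module is installed in compiled form; this text tells all that it offers. Calls block until the motion is done:
- manip.goto(position, orientation): joint-space move of the TCP to a pose.
- manip.line_to(position, velocity=150, orientation=None, threshold=None): straight line of the TCP; orientation=None keeps the orientation; velocity is the mean speed in mm/s. With threshold (N) it stops when the force on the tool has changed by that much, and returns True; else False.
- manip.move_j(angles): joint-space move.
- manip.release() and manip.gripper_close(grip_force=None): open the fingers fully, or close them until they stop; grip_force is the grip in N (None keeps the last).
- manip.pause(seconds).
- manip.inverse_kinematics(position, orientation): joint angles nearest the present ones, or None.
- manip.camera(name): name is "scene" or "top" or "wrist"; returns the picture (420x560x3 uint8, red, green, blue); there is no depth.
- manip.get_calibration(name): a dict with "fx", "fy", "cx", "cy" (pixels), "rvec" (rotation vector, rad) and "tvec" (3), from world to camera coordinates, as OpenCV has them. Camera axes: x right, y down, z forward; pixel columns grow to the right and rows downward; lengths in mm; the calibration is good to about 2 mm. A picture is of the moment at which its call begins: read the wrist's pose just before it. get_calibration takes no time and is no camera call; for the wrist camera it gives the pose at the moment of the call.
A pose or a line that the arm cannot do raises manip.MotionError and nothing moves.
- manip.sign_off(): hands the job in; it is judged then, once.
Readings, each from a call of its own:
- manip.current_time_s(): time.
- manip.current_joint_pos(): joint angles.
- manip.current_joint_velocities(): joint speeds.
- manip.current_tau(): joint torques, N m.
- manip.current_position(): TCP position.
- manip.current_tcp_rot(): TCP orientation.
- manip.current_wrist_force(): force on the tool from outside, world axes, zero at the start.
- manip.current_ft_torque(): the same for the moment, N m.
- manip.current_width(): opening from 0.0 (shut) to 1.0 (fully open).
- manip.current_finger_force(): force on a finger pad.
Only numpy, scipy, OpenCV 4.12 (cv2) and the standard library are available. Lean on these libraries where they do the work, as an engineer would, in place of code of your own. Each camera call takes 0.05 s, during which the arm holds its last target. There are 200 camera calls.

## Working session

There is one attempt and no reset: what is moved stays moved. The work goes in short steps, each a Python script; the robot and the scene stay as the last script left them, time stands still between calls to the robot, and variables do not carry over. Pictures are saved under pics/ and viewed, at most 10 in all, crops included, and the job is handed in when it is done.

```bash
mkdir -p pics
cat > h.py <<'E'
import numpy as np, cv2
from rig import manip
from scipy.spatial.transform import Rotation as R
def save(im,n): cv2.imwrite(f'pics/{n}.png',cv2.cvtColor(im,cv2.COLOR_RGB2BGR))
def ray(cal,u,v,z):
    M=R.from_rotvec(np.ravel(cal['rvec'])).as_matrix(); t=np.ravel(cal['tvec'])
    c=-M.T@t; d=M.T@np.array([(u-cal['cx'])/cal['fx'],(v-cal['cy'])/cal['fy'],1])
    return c+d*(z-c[2])/d[2]
def proj(cal,p):
    M=R.from_rotvec(np.ravel(cal['rvec'])).as_matrix(); q=M@np.array(p,float)+np.ravel(cal['tvec'])
    return np.array([cal['fx']*q[0]/q[2]+cal['cx'],cal['fy']*q[1]/q[2]+cal['cy']])
E
python3 - <<'E'
from h import *
a=manip.camera('top'); b=manip.camera('scene')
cv2.imwrite
save(a,'top0');save(b,'scene0')
save(cv2.resize(a,(800,600)),'top0b')
print(manip.get_calibration('top'),manip.get_calibration('scene'),manip.current_tcp_rot(),manip.current_time_s())
E
```

```text
{'fx': 412.2879940406196, 'fy': 412.2879940406196, 'cx': 273.6500874455049, 'cy': 211.388220319712, 'rvec': array([ 2.18059195, -2.17248703,  0.11377039]), 'tvec': array([ -13.59077296,  510.41086767, 1030.75058482])} {'fx': 429.94603980680455, 'fy': 429.94603980680455, 'cx': 286.51703969067404, 'cy': 206.70676372516047, 'rvec': array([ 2.35942702,  1.25719731, -0.31624858]), 'tvec': array([-244.82593878, -334.73631948, 1375.66548313])} [ 9.82678088e-01  1.85318790e-01  5.52572758e-06 -8.49259589e-04] 0.1
```

View pics/top0b.png

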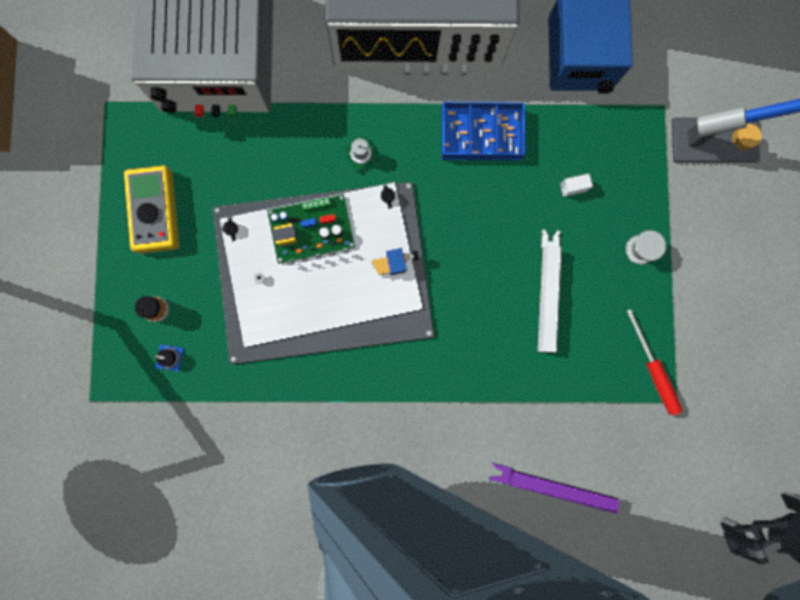

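View pics/scene0.png

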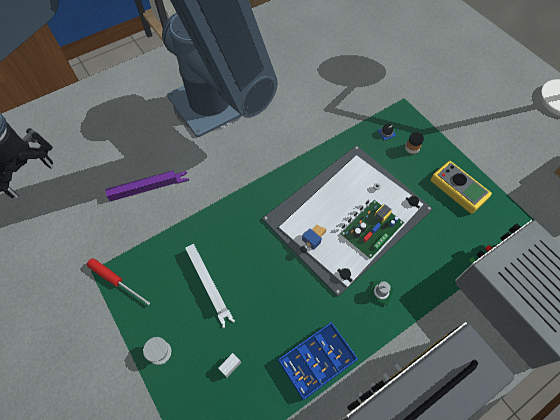

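Run:
```python
from h import *
c=manip.get_calibration('top')
f=lambda u,v,z:np.round(ray(c,u*.7,v*.7,z),1)
print('bar far,near',f(550,245,15),f(548,350,20))
print('corners',[f(*p,10) for p in [(218,210),(408,186),(430,334),(234,358)]])
print('post',f(259,278,31),'purple',f(555,488,15),'driver',f(655,360,10))
# silver bar contour
im=cv2.imread('pics/top0.png'); s=im[150:255,365:405]
m=(s.min(2)>150).astype(np.uint8)
cs,_=cv2.findContours(m,0,2); k=max(cs,key=cv2.contourArea)
r=cv2.minAreaRect(k);print(r); b=cv2.boxPoints(r)+[365,150]
print([np.round(ray(c,u,v,25),1) for u,v in b])
crop=cv2.resize(im[140:270,350:420],None,fx=4.5,fy=4.5,interpolation=cv2.INTER_CUBIC); cv2.imwrite('pics/barcrop.png',crop)
w=manip.get_calibration('wrist');print(w)
M=R.from_rotvec(np.ravel(w['rvec'])).as_matrix();print('cam',-M.T@np.ravel(w['tvec']),M[2])
```

```text
bar far,near [ 617.3 -302.4   15. ] [ 425.7 -293.1   20. ]
corners [array([680.5, 306.8,  10. ]), array([727.7, -42.7,  10. ]), array([454. , -82.6,  10. ]), array([409.6, 269.6,  10. ])]
post [551.8 223.9  31. ] purple [ 183.9 -301.5   15. ] driver [ 408.5 -489.2   10. ]
((19.27609634399414, 53.164878845214844), (12.80624771118164, 84.08395385742188), 1.7899105548858643)
[array([ 425.6, -273.8,   25. ]), array([ 643. , -285.1,   25. ]), array([ 642.2, -318.4,   25. ]), array([ 424.7, -306.4,   25. ])]
{'fx': 316.133670909053, 'fy': 316.133670909053, 'cx': 278.42596519939264, 'cy': 212.2150355703666, 'rvec': array([-2.40612721,  1.64394457,  0.22444327]), 'tvec': array([-548.39530975,  -33.43484646,  379.08896649])}
cam [ 262.76802464 -487.28736666  372.91786863] [-0.24704998 -0.09338305 -0.96449257]
```

View pics/barcrop.png

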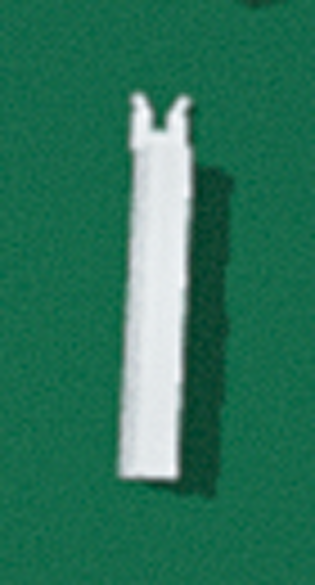

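The crop shows the silver bar with its fork up at about (160,110) and its plain face to the right. There are three candidates in the top view: the silver forked bar at (549,290), the purple look-alike at (555,488) and the short offcut at (577,185). The silver bar fits: it is aluminium, full length and forked. Next I look at the jig from close by, then at the bar.

```bash
cat >> h.py <<'E'
def q(psi): return (R.from_euler('z',psi,degrees=True)*R.from_euler('x',180,degrees=True)).as_quat()
import json
def snap(n):
    c=manip.get_calibration('wrist'); im=manip.camera('wrist'); save(im,n)
    json.dump({k:(np.ravel(v).tolist() if np.ndim(v) else float(v)) for k,v in c.items()},open(f'pics/{n}.json','w')); return c,im
E
python3 - <<'E'
from h import *
manip.goto([564,60,220],q(97)); manip.pause(.2); c,im=snap('jig1'); save(cv2.resize(im,(800,600)),'jig1b')
print(manip.current_time_s(),manip.current_wrist_force())
manip.goto([500,-294,200],q(-3)); manip.pause(.2); c,im=snap('bar1'); print(manip.current_time_s())
save(cv2.resize(im,(800,600)),'bar1b')
E
```

```text
2.7583 [-0.45089462  0.43915728 -0.16383533]
4.3583
```

View pics/jig1b.png

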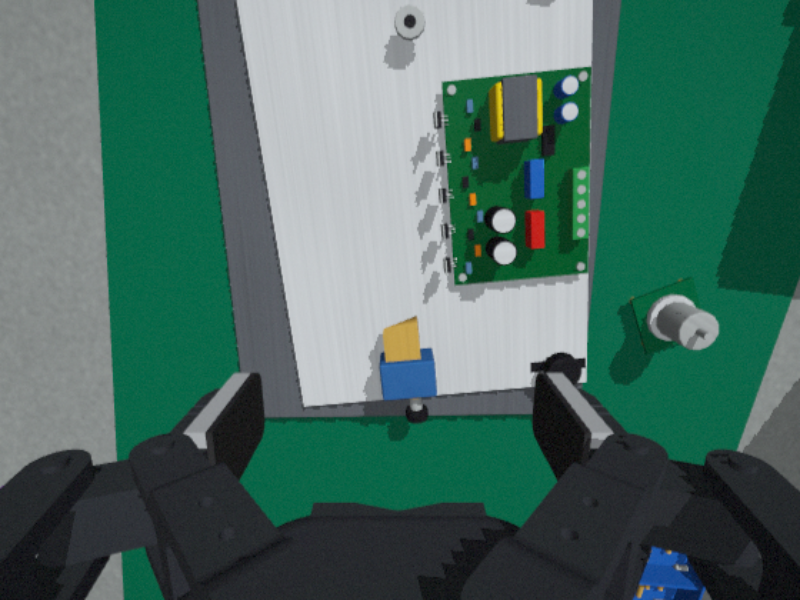

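View pics/bar1b.png

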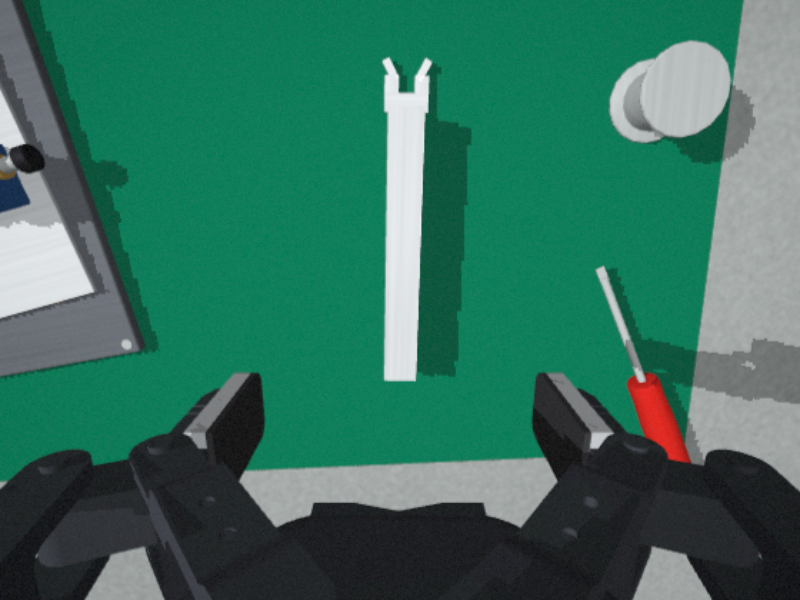

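Run:
```python
from h import *
L=lambda n:json.load(open(f'pics/{n}.json'))
c=L('bar1'); f=lambda u,v,z:np.round(ray(c,u*.7,v*.7,z)[:2],1)
for n,p,z in [('FL',(384,380),30),('FR',(416,380),30),('TL',(388,106),30),('TR',(425,110),30),('lugL',(386,95),6),('lugR',(429,95),6),('tipL',(387,60),6),('tipR',(428,60),6),('slotL',(399,93),6),('slotR',(414,93),6)]: print(n,f(*p,z))
c=L('jig1'); f=lambda u,v,z:np.round(ray(c,u*.7,v*.7,z)[:2],1)
print('post',f(409,21,31.5),'tip',f(417,319,40),'tabs',f(434,120,43),f(445,265,43))
e=lambda a,b,z:(f(*a,z),f(*b,z),np.degrees(np.arctan2(*(lambda d:(-d[0],d[1]))(f(*a,z)-f(*b,z)))))
print('carrier L',e((238,5),(303,406),16)); print('base L',e((200,10),(240,415),10))
print('carrier bot',e((303,406),(535,394),16)); print('board L',e((443,82),(455,284),30))
```

```text
FL [ 422.5 -277.9]
FR [ 421.3 -301.9]
TL [ 613.  -291.7]
TR [ 609.4 -315.3]
lugL [ 623.6 -290.5]
lugR [ 622.  -319.9]
tipL [ 645.2 -292.4]
tipR [ 643.8 -319.9]
slotL [ 624.4 -299.4]
slotR [ 623.8 -309.7]
post [551.5 225.6] tip [582.4  28.2] tabs [575.3 166.7] [596.7  71.6]
carrier L (array([435.7, 225.9]), array([498.5, -67.2]), np.float64(12.09342207119863))
base L (array([407.7, 221.5]), array([443.8, -85.7]), np.float64(6.702261722684321))
carrier bot (array([498.5, -67.2]), array([691.5, -32.7]), np.float64(100.13494616071458))
board L (array([578.7, 192.7]), array([608. ,  55.9]), np.float64(12.089036366181604))
```

The jig view shows the post head at (409,21), the nose tip at (417,319) and the tabs from (434,120) to (445,265). The carrier is swivelled about +5° on the jig. The bar view shows its fork at (407,90) and its free end at (400,380). Now I grasp the bar a little towards the free end, so the fingers clear the transistors when they open.

```bash
cat >> h.py <<'E'
POST=np.array([551.5,225.6]); PSI=77.1
def tcp(back,z,psi=PSI,lat=0,off=141):
    a=np.radians(psi); d=np.array([np.cos(a),np.sin(a)]); n=np.array([-d[1],d[0]])
    return [*(POST-(off+back)*d+lat*n),z]
E
python3 - <<'E'
from h import *
g=[486.7,-294.6]
manip.goto([*g,60],q(-4.1))
print('hit',manip.line_to([*g,6],60,threshold=8),manip.current_position())
manip.gripper_close(70); print(manip.current_width(),manip.current_finger_force())
F0=manip.current_wrist_force()
manip.line_to([*g,130],120); manip.pause(.2); print(manip.current_wrist_force()-F0,manip.current_ft_torque())
print(manip.current_position(),manip.current_time_s())
manip.goto(tcp(45,130),q(PSI)); manip.line_to(tcp(45,65),80)
manip.pause(.2); c,im=snap('hold'); save(cv2.resize(im,(800,600)),'holdb'); print(manip.current_time_s(),manip.current_width())
E
```

```text
hit False [ 486.95690533 -294.82442573    6.29037937]
0.26723509285507746 69.33759212493896
[ 0.61496201 -0.550674   -6.06677429] [0.00296552 0.07867101 0.00785672]
[ 486.37945426 -294.31177039  129.19322695] 8.0
10.5 0.26447103728648264
```

View pics/holdb.png

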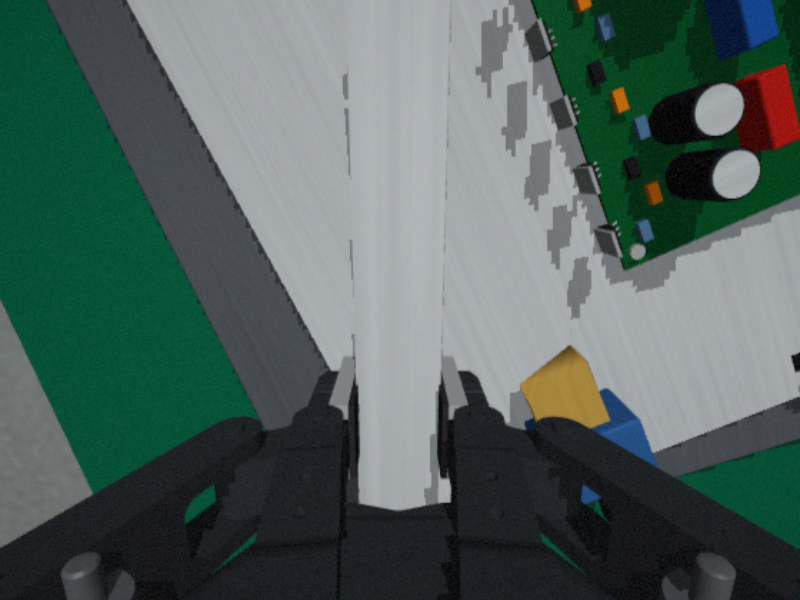

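The picture shows the bar gripped straight: its centre line runs from (400,0) to (398,450). It is clear of the tabs at about (605,240) and of the nose at (570,350). I lower it and slide it in.

Run:
```python
from h import *
manip.line_to(tcp(42,27),60); manip.pause(.2)
F0=manip.current_wrist_force()
print('down',manip.line_to(tcp(42,18),8,threshold=3),manip.current_position(),manip.current_wrist_force()-F0)
z=manip.current_position()[2]+0.8
manip.line_to(tcp(42,z),20); manip.pause(.15); print(manip.current_wrist_force()-F0)
a=np.radians(PSI); d=np.array([np.cos(a),np.sin(a)]); n=np.array([-d[1],d[0]])
F1=manip.current_wrist_force()
for b in range(36,-9,-3):
    h=manip.line_to(tcp(b,z),25,threshold=6)
    dF=manip.current_wrist_force()-F1; p=manip.current_position()
    print(b,h,'ax %.1f lat %.1f z %.1f'%(dF[:2]@d,dF[:2]@n,dF[2]),'back %.1f'%((POST-p[:2])@d-141))
    if h: break
print(manip.current_time_s())
```

```text
down True [510.62672875  47.2119916   22.3257141 ] [-1.88607627  0.04158421  7.19575141]
[-0.88559841  0.3044129   0.74773328]
36 False ax -0.2 lat -0.7 z -0.7 back 35.8
33 False ax -0.4 lat 0.1 z -0.3 back 32.9
30 False ax -0.3 lat -0.1 z -0.9 back 29.9
27 False ax -0.6 lat -0.1 z -0.9 back 26.8
24 False ax 0.4 lat 0.2 z -1.2 back 23.9
21 False ax 1.2 lat 0.0 z -0.6 back 20.9
18 False ax -0.5 lat 0.3 z -0.6 back 17.9
15 False ax -0.5 lat -0.4 z -0.8 back 14.8
12 False ax -0.3 lat -0.2 z -0.7 back 11.8
9 False ax 0.2 lat 1.0 z -0.6 back 8.8
6 False ax -0.0 lat 0.2 z -1.0 back 5.9
3 False ax -0.3 lat 0.8 z -0.4 back 2.8
0 True ax -3.1 lat -2.3 z 0.4 back 1.7
16.0917
```

Run:
```python
from h import *
a=np.radians(PSI); d=np.array([np.cos(a),np.sin(a)]); n=np.array([-d[1],d[0]])
def st(s):
    F=manip.current_wrist_force();p=manip.current_position(); print(s,'ax %.1f lat %.1f z %.1f'%(F[:2]@d,F[:2]@n,F[2]),'back %.2f lat %.2f z %.1f'%((POST-p[:2])@d-141,(p[:2]-POST)@n,p[2]),manip.current_ft_torque()[2].round(2),manip.current_width())
z=manip.current_position()[2]
st('now')
for b in (1.2,.6,0,-.6,-1.2,-2):
    h=manip.line_to(tcp(b,z),10,threshold=8); st((b,h))
    if abs(manip.current_wrist_force()[:2]@d)>9: break
manip.pause(.3);st('p')
save(cv2.resize(manip.camera('top')[150:260,140:310],None,fx=4,fy=4,interpolation=cv2.INTER_CUBIC),'topfork')
```

```text
now ax -2.9 lat -2.3 z -1.2 back 1.75 lat 0.31 z 22.7 -0.18 0.27007474306467166
(1.2, False) ax -5.2 lat -0.7 z -0.5 back 1.72 lat 0.08 z 22.6 -0.02 0.2669303911417322
(0.6, False) ax -7.8 lat -0.9 z 0.1 back 1.58 lat 0.10 z 22.6 0.01 0.2634659768485258
(0, False) ax -10.2 lat 0.7 z 1.7 back 1.49 lat 0.10 z 22.6 0.0 0.26589681951538413
p ax -10.0 lat -1.3 z 1.4 back 1.50 lat 0.06 z 22.6 0.06 0.2648939626131768
```

View pics/topfork.png

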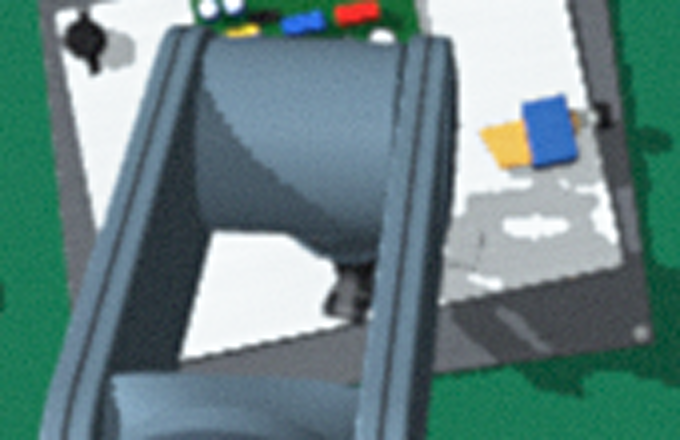

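The top view shows only the arm covering the fork; the catch nose at (505,145) is untouched. The forces show a solid stop along the bar with almost no side force, so the fork is home. I let go and look.

Run:
```python
from h import *
p=manip.current_position()
manip.line_to(tcp(0,p[2]-.6),10,threshold=5); manip.pause(.25)
manip.line_to(tcp(1.2,manip.current_position()[2]),10); manip.pause(.2)
manip.release(); print(manip.current_wrist_force())
manip.line_to(tcp(1.2,90),120); manip.goto(tcp(15,210),q(PSI)); manip.pause(.15)
c,im=snap('laid'); save(cv2.resize(im,(800,600)),'laidb'); print(manip.current_time_s())
```

```text
[-0.98880325 -0.02061842 -0.64404985]
20.3083
```

View pics/laidb.png

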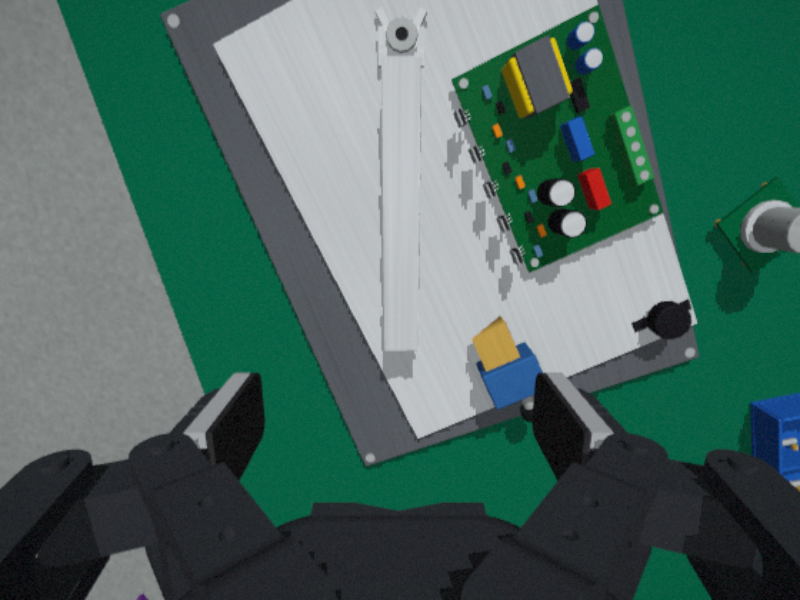

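The fork sits around the post head at (402,33). The bar lies at a slant with its free end at (399,350), and the nose tip at (500,318) is free. I swing it with the closed fingers pushing near the free end, following the arc about the post.

```bash
cat >> h.py <<'E'
CY=12.1; P2=np.array([551.3,224.5])
def arc(s,gap=0,z=25):
    a=np.radians(CY-s); c,n=np.cos(a),np.sin(a); x,y=-23-gap,-178
    return [P2[0]+c*x-n*y,P2[1]+n*x+c*y,z],q(CY-s)
def force(k=5):
    F=[]
    for _ in range(k): F.append(manip.current_wrist_force()); manip.pause(.02)
    return np.mean(F,0)
def carr():  # TCP in carrier-frame polar: angle s implied & radial
    v=manip.current_position()[:2]-P2; v=R.from_euler('z',-CY,degrees=True).as_matrix()[:2,:2]@v
    return v
def sact():
    v=carr(); return np.degrees(np.arctan2(-v[0],-v[1])-np.arctan2(23,178))
def nose(im):
    h=cv2.cvtColor(im,cv2.COLOR_RGB2HSV); m=cv2.inRange(h,(12,90,90),(28,255,255)); m[:, :]=m
    cs,_=cv2.findContours(m,0,2)
    if not cs: return None
    k=max(cs,key=cv2.contourArea); return cv2.contourArea(k),cv2.boundingRect(k)
E
python3 - <<'E'
from h import *
c=json.load(open('pics/laid.json')); f=lambda u,v,z:np.round(ray(c,u*.7,v*.7,z)[:2],1)
fe=f(399,350,46);po=f(402,33,31.5)
print('post',po,'free',fe,'yaw',np.degrees(np.arctan2(*(po-fe)[::-1]))-90,'len',np.hypot(*(po-fe)),'tip',f(500,318,40))
manip.gripper_close(30)
p,o=arc(25,18,80); manip.goto(p,o); p,o=arc(25,18); print('down',manip.line_to(p,80,threshold=8)); manip.pause(.15)
F0=force(); np.save('F0.npy',F0); print(manip.current_time_s())
p,o=arc(25,-4); print('touch',manip.line_to(p,25,orientation=o,threshold=2.5),np.round(manip.current_position(),1),np.round(sact(),2))
for s in range(23,9,-2):
    p,o=arc(s); h=manip.line_to(p,40,orientation=o,threshold=9); F=force(3)-F0; a=np.radians(CY-s)
    print(s,h,'t %.2f r %.2f z %.2f'%(F[0]*np.cos(a)+F[1]*np.sin(a),-F[0]*np.sin(a)+F[1]*np.cos(a),F[2]),'sact %.2f'%sact())
    if h: break
print(manip.current_time_s(), nose(snap('push1')[1]))
E
```

```text
post [552.3 225.5] free [504.2  24.1] yaw -13.432233964407658 len 207.06416879798397 tip [579.8  29.5]
down False
23.525
touch False [493.1  55.3  25. ] 23.72
23 False t 0.36 r -0.43 z -0.84 sact 22.98
21 False t 0.09 r -0.12 z -0.69 sact 20.98
19 False t 0.10 r -0.58 z -0.51 sact 19.01
17 False t -0.12 r -0.47 z -0.40 sact 17.02
15 False t -0.19 r 0.04 z 0.02 sact 15.01
13 False t -0.07 r -0.04 z -0.82 sact 13.02
11 False t 0.56 r -0.25 z 0.06 sact 11.03
27.0083 (4529.0, (327, 151, 85, 77))
```

```bash
python3 -c "
import cv2;cv2.imwrite('pics/push1b.png',cv2.resize(cv2.imread('pics/push1.png'),(800,600)))"
```

```text
(no output)
```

View pics/push1b.png

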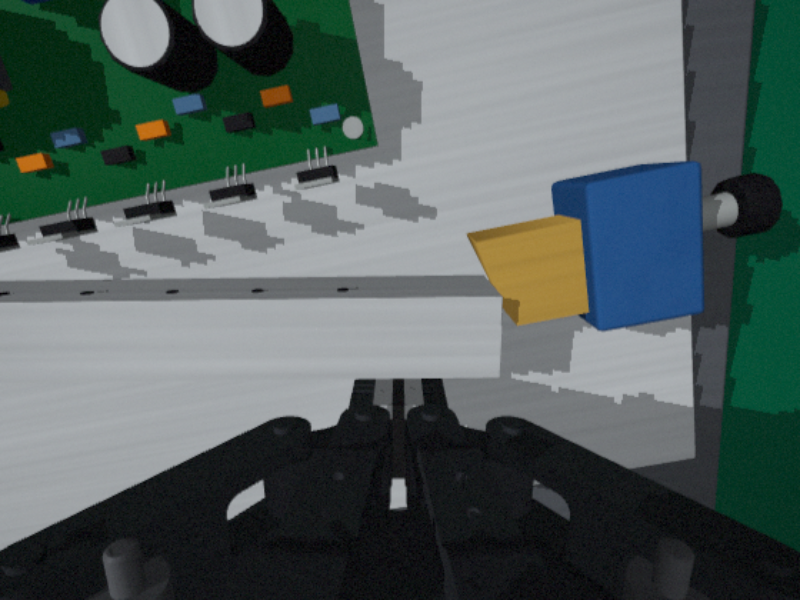

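The picture shows the bar riding square on the fingers at (400,378), its leading corner (500,275) just meeting the brass ramp (485,270). I go on in finer steps.

Run:
```python
from h import *
F0=np.load('F0.npy')
for s in [10,9,8,7,6,5,4,3,2.5,2,1.5]:
    p,o=arc(s); h=manip.line_to(p,25,orientation=o); F=force(4)-F0; a=np.radians(CY-s)
    t=F[0]*np.cos(a)+F[1]*np.sin(a)
    nz=nose(manip.camera('wrist')) if s<=3 or s in(8,5) else ''
    print(s,'t %.2f r %.2f z %.2f'%(t,-F[0]*np.sin(a)+F[1]*np.cos(a),F[2]),'sact %.2f'%sact(),nz)
    if t<-8: break
print(manip.current_time_s())
```

```text
10 t -0.29 r 0.30 z -0.21 sact 10.04 
9 t -1.03 r 0.34 z -0.74 sact 8.99 
8 t -0.87 r 0.54 z -1.03 sact 7.90 (3908.5, (335, 178, 74, 75))
7 t -1.07 r -0.19 z -0.82 sact 6.90 
6 t -0.32 r 0.01 z 0.33 sact 5.76 
5 t 0.11 r -0.21 z -0.24 sact 4.91 (3420.5, (349, 204, 56, 72))
4 t 0.27 r -0.17 z -0.11 sact 3.93 
3 t 0.29 r -0.42 z -0.41 sact 2.91 (3324.0, (348, 220, 56, 72))
2.5 t -0.45 r -0.04 z 0.06 sact 2.51 (3297.5, (348, 224, 55, 71))
2 t -0.50 r -0.09 z -0.88 sact 1.97 (3200.0, (348, 227, 55, 72))
1.5 t -0.22 r 0.52 z -0.84 sact 1.45 (3058.0, (347, 231, 55, 72))
31.0417
```

Run:
```python
from h import *
F0=np.load('F0.npy'); s=1.5
while s>-3:
    s-=.12 if s<1 else .2
    p,o=arc(s); manip.line_to(p,10,orientation=o); F=force(5)-F0; a=np.radians(CY-s)
    t=F[0]*np.cos(a)+F[1]*np.sin(a); nz=nose(manip.camera('wrist'))
    print('%.2f t %.2f sact %.2f'%(s,t,sact()),nz)
    if t<-4.6 or nz[1][0]<342: break
print(manip.current_time_s())
```

```text
1.30 t -1.17 sact 1.32 (3020.5, (347, 233, 55, 71))
1.10 t -1.61 sact 1.08 (2939.5, (346, 234, 56, 71))
0.90 t -0.71 sact 0.89 (2874.0, (346, 236, 56, 71))
0.78 t -0.81 sact 0.79 (2819.0, (345, 237, 56, 70))
0.66 t -0.64 sact 0.65 (2772.0, (345, 238, 56, 69))
0.54 t -1.12 sact 0.53 (2742.5, (345, 239, 56, 68))
0.42 t -1.01 sact 0.41 (2688.5, (344, 240, 57, 67))
0.30 t -1.44 sact 0.28 (2645.5, (344, 241, 57, 66))
0.18 t -1.07 sact 0.17 (2606.5, (344, 242, 57, 64))
0.06 t -1.03 sact 0.05 (2571.0, (343, 243, 57, 63))
-0.06 t -1.75 sact -0.04 (2523.0, (343, 243, 57, 63))
-0.18 t -2.51 sact -0.11 (2488.5, (343, 244, 57, 62))
-0.30 t -2.84 sact -0.28 (2684.0, (332, 245, 68, 61))
36.025
```

The nose jumped out by 11 px, about 5 mm, so the catch has snapped in. I back off and check.

Run:
```python
from h import *
p,o=arc(-.2,3); manip.line_to(p,15,orientation=o); print(nose(manip.camera('wrist')))
p,o=arc(-.2,35); manip.line_to(p,80,orientation=o); p[2]=90; manip.line_to(p,120)
manip.goto([564,50,220],q(97)); manip.pause(.3); c,im=snap('fin'); save(cv2.resize(im,(800,600)),'finb')
print(manip.current_time_s(),manip.current_wrist_force())
```

```text
(3013.5, (332, 240, 68, 66))
39.3333 [-0.03847989 -0.51573108 -0.38774049]
```

View pics/finb.png

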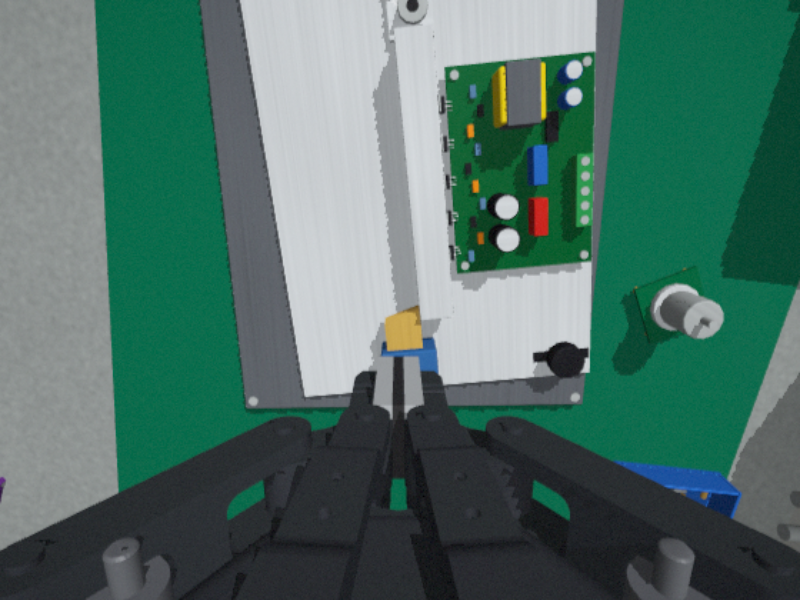

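The final picture shows the bar against the tabs (440–455, 105–250). The nose is out behind its free end at (420,312), the fork is around the post head at (412,8), and the hand is clear.

Run:
```python
from h import *
c=json.load(open('pics/fin.json')); f=lambda u,v,z:ray(c,u*.7,v*.7,z)[:2]
print(np.hypot(*(f(412,8,31.5)-f(436,318,46))))
print(manip.sign_off())
```

```text
205.1463710732143
the job is handed in; nothing more can be done
None
```

The heat-sink bar is fitted: fork home on the post, catch snapped out behind its free end, bar against the transistors, hand clear. It was handed in at about 39 s of the 72 s; the verdict was not shown to me.

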